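Make room for one more ink bottle in the stamp tray

TASK

Put the ink bottle that stands out on the table back in the row in the wooden tray, in the gap between the two ink bottles there. The gap is too narrow, so first slide those two neighbours apart along the tray, each as far as its side of the row will give; then lower the bottle in until it stands flat on the tray floor, and let go. The bottles are glass: push gently, do not lift the two neighbours out of the tray, and leave everything else on the table alone.

Things in the scene. Friction and masses are not known exactly. Their poses are not given: they have to be found in the camera images.
- tray: Narrow trough of plain wood fixed to the table. Origin: centre of its underside; y runs along the row (+y to the robot's left, within 15 degrees), x across, z up. Floor 5 mm above the table; long sides 6 mm thick, tops 14 mm above the table; inside 49 mm wide (x), 216 mm long (y). A row of four stands in it, with 21 to 27 mm between the middle two, ink_left and ink_right; 48 mm once both sides are home.
- end_left: Wooden block closing the tray at its +y end, 12 mm thick, 43 mm high; origin at table height in the middle of its inner face, axes as the tray's. Beside one end block stands another ink bottle (46 mm along the row), beside the other a wooden rubber stamp with a knob (30 mm along the row, 64 mm high). Which is where varies and neither is measured.
- end_right: The same block at the -y end. The row's other slack lies round the outer two things: each of the middle bottles can slide outward 3 to 6 mm if the bottle stands behind it, 19 to 22 mm if the stamp does; then the row is hard against the end block. Only feeling (or looking) tells which.
- ink_left: Square glass ink bottle in the tray, left (+y) of the gap. Body 46 x 46 mm, 36 mm high, sides along its x and y axes and the tray's within 2 degrees; round black cap above, 57 mm high in all; hold it by the body, the cap takes no grip. About 0.1 to 0.17 kg; it slides along with 1 to 7 N (it may rub or stick a little); at home the force climbs steeply. Origin: centre of its underside, z up.
- ink_right: The same kind of bottle, on the right (-y) of the gap.
- ink_new: The same kind of bottle, standing alone on the open table nearer the robot than the tray, to the left or right, turned up to 30 degrees: the one to put into the gap. Origin: centre of its underside, z up.
- tape_roll: Bystander: roll of brown paper tape lying flat, 68 mm across, 24 mm high; origin at the underside.
- cards: Bystander: banded stack of cards, 151 x 108 x 23 mm, on the right; origin at the centre of the underside.
- candle: Bystander: grey concrete candle cup, 88 mm across and high, on the left; origin at the centre of the underside.
Mind the look-alikes: they are no part of the job. What is shaped like the ink_right but orange or pink is not meant.

How it is judged:
By the outcome, as a careful person would: the job done as asked, in the order asked, and still so for the second after the job is handed in, with the robot touching nothing.
It also fails if it takes over 64 s, if anything falls off the work surface, if the arm or the gripper's body presses on something with over 40 N, if the wrist force passes 120 N, or if a joint passes its speed limit or range.

ROBOT

A 6-joint arm with a two-finger parallel gripper is mounted at the origin on the work surface; the furniture and walls round the work are solid. World frame = base frame: x ahead of the robot, y to its left, z up, the work surface at z = 0. Lengths are in m, angles in rad, forces in N, time in s.
With the tool pointing down it reaches from about 0.325 to 0.9 m from the base axis. Payload 3.5 kg.
Tool frame: the origin (TCP) lies between the finger pads; the fingertips stand 11 mm ahead of it and the grasp point (between the pads) lies 8 mm behind it (manip.tips_ahead is the distance from the TCP to the fingertips, in m); z points along the fingers, y is the line along which they close (so a half turn about z gives the same grasp; the last joint's range is limited). The gripper opens to 85 mm and grips with 20 to 120 N. Pads are 22 mm wide; open, the fingers measure 114 mm over their backs; the gripper's body (76 mm by 85 mm) begins 54 mm behind the grasp point. The pads swing forward as they close: fully open they stand 13 mm farther back than shut.
Start: joints at [1.238, 0.276, -0.026, 1.268, 0, 1.467], TCP at [0.142, 0.609, 0.242] pointing down, gripper open.
Joint ranges: [-3.12, 3.12], [-0.85, 1.88], [-1.08, 1.24], [-1.95, 2.15], [-1.57, 1.53], [-3.14, 3.14]. Speed limits (rad/s): [2.57, 2.57, 3.14, 3.14, 3.14, 3.14].

INTERFACE

Orientations are given as a unit quaternion [w, x, y, z].
In Python, from cell import manip gives the robot as it stands.
- The arm moves only by the shell command python3 -m handwheel 'ROWS'. ROWS is JSON, a list of rows, each an object with "fingers": the finger opening in cm, from 0 to 8.54; "slide": the shift along the tool's x, y, z in cm, a list of three; "spin": the turn about the tool's z in degrees. In form: [{"fingers": fingers, "slide": [x, y, z], "spin": spin}, ...]. A call has 1 to 10 rows; each row is the pose to reach, as a shift and turn from the pose commanded when the call began, along the tool's axes at that moment; what a row does not reach only later rows make up. A row lasts 1/8 s, in which the tool goes at most 62.5 mm and 10.7 degrees, less where a joint would pass 70% of its speed; a pose out of reach is approached as far as the arm can. A call with a gripper value outside its range is refused whole. The fingers move at their own pace and stop on an object; the grip force is fixed at half the most. Time passes only in rows, so rows that repeat a pose let the fingers close. It gives the time, the measured TCP pose, the force, the opening and the grip force at its end, in the units of the state.
- manip.observe(): the state, without advancing time (a new reading comes with each control period).
- manip.capture(name): name is "scene" or "top"; returns a dict with "color" (420x560x3 uint8, red, green, blue), "vfov" (degrees; the focal length in pixels is half the picture's height over the tangent of half this angle, whatever the lens; pixels are square), "cx", "cy" (the principal point, pixels), "eye" and "orientation" of the camera in the world. Camera axes: x right, y down, z forward; pixel columns grow to the right and rows downward; lengths in m; the calibration is good to about 2 mm. A picture is of the moment at which its call begins. There is no depth.
- manip.job_done(): hands the job in; it is judged then, once.
The state is a dict: "t": time; "joint_positions": joint angles; "joint_velocities": joint speeds; "tau": joint torques, N m; "position": TCP position; "tool_rot": TCP orientation; "wrist_force": force on the tool from outside, world axes, zero at the start; "ft_torque": the same for the moment, N m; "width": finger opening in m; "gripper_force": force on a finger pad.
Only numpy, scipy, OpenCV 4.12 (cv2) and the standard library are available. Lean on these libraries where they do the work, as an engineer would, in place of code of your own. Each camera call takes 0.05 s, during which the arm holds its last target. There are 200 camera calls.

## Working session

There is one attempt and no reset: what is moved stays moved. The work goes in short steps, Python scripts to look and compute and a shell command to move; the robot and the scene stay as the last step left them, time stands still between calls to the robot, and variables do not carry over. Pictures are saved under pics/ and viewed, at most 10 in all, crops included, and the job is handed in when it is done.

```bash
ls; mkdir -p pics
python3 - <<'E'
from cell import manip
import cv2
for n in("scene","top"):
    c=manip.capture(n); cv2.imwrite(f"pics/{n}0.png",c["color"][:,:,::-1]); print({k:v for k,v in c.items() if k!="color"})
print(manip.observe())
E
```

```text
pics
{'vfov': 44.86057621388898, 'cx': 278.58059286564503, 'cy': 198.51103888456032, 'eye': array([ 0.12641434, -0.86199665,  0.82265345]), 'orientation': array([-0.41884488,  0.87907899, -0.20758947,  0.09325082])}
{'vfov': 55.25428797650173, 'cx': 281.154845442424, 'cy': 207.63027016638227, 'eye': array([ 0.41262349, -0.00558874,  1.15038134]), 'orientation': array([-0.05090049,  0.70687711, -0.70495948,  0.0276772 ])}
{'t': 0.1, 'joint_positions': array([ 1.23761224e+00,  2.77080601e-01, -2.77543603e-02,  1.26803420e+00,
        1.56185837e-05,  1.46738056e+00]), 'joint_velocities': array([-0.00080063,  0.00044385,  0.0046977 ,  0.00018335, -0.00114119,
       -0.00011757]), 'tau': array([-1.45866848e-04, -4.46709001e+01,  2.96128500e+01,  8.50009674e-03,
       -1.39529234e-04,  4.22088604e-06]), 'position': array([0.14212959, 0.60790533, 0.24125182]), 'tool_rot': array([-2.32081289e-04,  1.14631559e-01,  9.93407535e-01, -1.01012982e-03]), 'wrist_force': array([-0.2598687 , -0.03166979, -0.45431998]), 'ft_torque': array([-0.02983573, -0.01031056, -0.01577522]), 'gripper_force': 0.0, 'width': 0.08491943694702535}
```

View pics/top0.png

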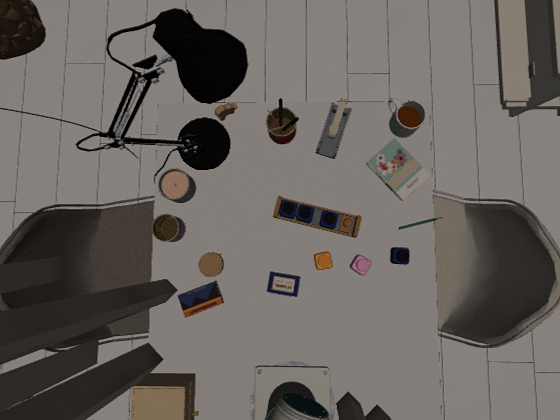

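View pics/scene0.png

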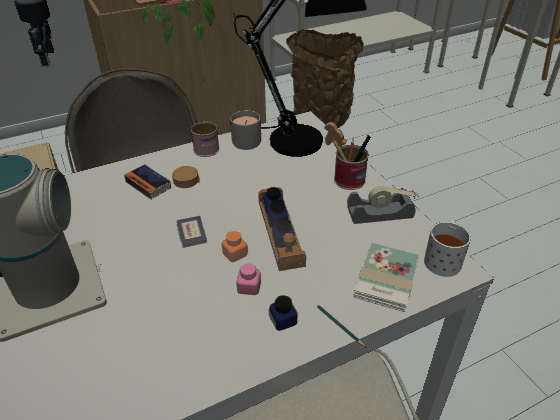

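Top view: tray from (276,207) to (360,226). Left to right it holds the outer bottle (287,208), ink_left (306,213), the gap, ink_right (329,218) and the stamp (347,223). ink_new is at (400,256), with the orange and pink decoys at (323,260) and (361,265).

```bash
cat > h.py <<'E'
import numpy as np,cv2
from scipy.spatial.transform import Rotation as R
from cell import manip
def ray(c,u,v):
    h=c["color"].shape[0]; f=h/2/np.tan(np.radians(c["vfov"])/2)
    q=c["orientation"]; r=R.from_quat([q[1],q[2],q[3],q[0]])
    return r.apply([(u-c["cx"])/f,(v-c["cy"])/f,1])
def pt(c,u,v,z):
    d=ray(c,u,v); e=c["eye"]; return (e+d*(z-e[2])/d[2])[:2]
def px(c,P):
    h=c["color"].shape[0]; f=h/2/np.tan(np.radians(c["vfov"])/2)
    q=c["orientation"]; r=R.from_quat([q[1],q[2],q[3],q[0]])
    p=r.inv().apply(np.array(P)-c["eye"]); return p[...,:2]/p[...,2:]*f+[c["cx"],c["cy"]]
E
python3 - <<'E'
from h import *
c=manip.capture("top")
a=cv2.resize(c["color"][185:280,265:425,::-1],None,fx=5,fy=5,interpolation=cv2.INTER_CUBIC)
a=cv2.convertScaleAbs(a,alpha=1.7,beta=15)
cv2.imwrite("pics/crop1.png",a)
for n in("top","scene"):
    c=manip.capture(n)
    g=c["color"].astype(int)
    m=((g.max(2)<90)&(g[...,2]>g[...,0]+12)).astype(np.uint8)
    n_,l,s,ce=cv2.connectedComponentsWithStats(m)
    for i in range(1,n_):
        if s[i,4]>40: print(n,s[i],ce[i].round(1), cv2.minAreaRect(np.argwhere(l==i)[:,::-1].astype(np.float32)))
E
```

```text
top [279 200  18  18 139] [287.9 209.4] ((287.8529357910156, 208.5882568359375), (16.00735092163086, 15.764815330505371), 14.03624439239502)
top [296 205  18  18 137] [304.6 213.8] ((304.8529357910156, 213.0882568359375), (15.764815330505371, 15.764815330505371), 14.03624439239502)
top [320 211  18  18 152] [328.  219.8] ((328.44122314453125, 219.23533630371094), (16.492422103881836, 16.249887466430664), 14.03624439239502)
top [392 248  17  16 138] [398.  255.6] ((400.0, 255.5), (15.0, 16.0), 90.0)
top [267 272  33  25 268] [283.1 283.6] ((283.0293884277344, 283.8311767578125), (29.98470687866211, 19.87557601928711), 9.865806579589844)
top [179 283  35  23 341] [195.5 294.5] ((197.59536743164062, 294.84796142578125), (13.497611999511719, 37.26202392578125), 68.96248626708984)
scene [  0 155  32  36 847] [ 12.9 170.2] ((15.5, 172.5), (35.0, 31.0), 90.0)
scene [137 165  32  17 238] [150.3 173.9] ((151.8690643310547, 176.23989868164062), (31.148183822631836, 11.360913276672363), 33.023868560791016)
scene [351 169  15  10  48] [358.9 174.2] ((358.439697265625, 174.52587890625), (4.989645481109619, 16.413307189941406), 66.80140686035156)
scene [264 194  24  25 195] [273.8 209.7] ((272.625732421875, 208.97970581054688), (30.355436325073242, 16.528850555419922), 35.83765411376953)
scene [273 225  11  13  63] [277.1 232.4] ((276.6000061035156, 231.80001831054688), (13.619460105895996, 6.643639087677002), 48.366458892822266)
scene [  0 234  58  28 229] [ 24.  254.4] ((30.201663970947266, 250.83151245117188), (12.465420722961426, 62.19413757324219), 68.5522689819336)
scene [270 303  27  28 411] [283.8 317.6] ((283.9784851074219, 313.7723083496094), (27.624067306518555, 23.85210609436035), 70.55996704101562)
scene [318 306  41  35 121] [338.4 323.5] ((337.61175537109375, 322.9529113769531), (51.84637451171875, 2.386234760284424), 40.60129165649414)
```

View pics/crop1.png

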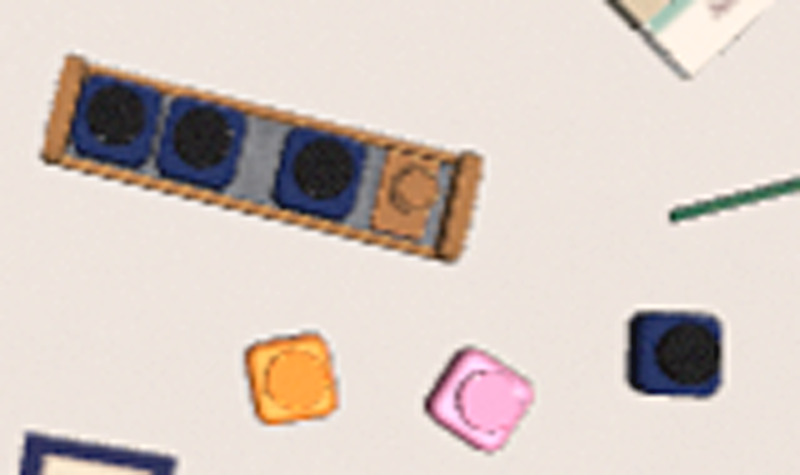

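The enlarged crop (5x, origin 265,185) shows the tray blocks at crop (65,108) and (462,207). Caps are at (117,112), (204,136) and (323,168), the stamp is at (405,190), and ink_new's cap is at (688,354). The bottle is on the left end and the stamp on the right.

```bash
cat >> h.py <<'E'
from scipy.optimize import minimize
def sq(x,y,a,w,d,z):
    k=np.array([[1,1],[1,-1],[-1,-1],[-1,1]])*[w/2,d/2]; s,co=np.sin(a),np.cos(a)
    return np.c_[k@np.array([[co,s],[-s,co]])+[x,y],np.full(4,z)]
def bottle(p,z0=0):
    x,y,a=p; t=np.linspace(0,2*np.pi,24)
    cap=np.c_[x+.0165*np.cos(t),y+.0165*np.sin(t),np.full(24,z0+.057)]
    return np.r_[sq(x,y,a,.046,.046,z0),sq(x,y,a,.046,.046,z0+.036),cap]
def silh(c,P,off,k,shape):
    h=cv2.convexHull(((px(c,P)-off+.5)*k*16).astype(np.int32)); m=np.zeros(shape,np.uint8)
    cv2.fillConvexPoly(m,h,255,shift=4); return m
def fitnew(cs,p0,win=22):
    D=[]
    for c in cs:
        o=px(c,np.array([[p0[0],p0[1],.025]]))[0].astype(int)-win
        g=c["color"][o[1]:o[1]+2*win,o[0]:o[0]+2*win].min(2)
        g=cv2.resize(g,None,fx=8,fy=8,interpolation=cv2.INTER_CUBIC)
        D.append((c,o,(g<110).astype(np.uint8)*255))
    D=D
    def cost(p): return sum(np.mean(silh(c,bottle(p),o,8,m.shape)!=m) for c,o,m in D)
    best=min((minimize(cost,[p0[0],p0[1],a],method="Nelder-Mead",options=dict(initial_simplex=[[p0[0],p0[1],a],[p0[0]+.006,p0[1],a],[p0[0],p0[1]+.006,a],[p0[0],p0[1],a+.2]])) for a in np.radians([-30,-15,0,15,30])),key=lambda r:r.fun)
    return best.x,best.fun
E
python3 - <<'E'
from h import *
c=manip.capture("top"); s=manip.capture("scene")
T=lambda x,y,z:pt(c,(x+.5)/5-.5+265,(y+.5)/5-.5+185,z)
p0=T(688,354,.057); print("new cap",p0)
for cs in([c],[s],[c,s]): x,f=fitnew(cs,p0); print(x.round(4),np.degrees(x[2]).round(1),f)
for n,q in dict(ol=(117,112),l=(204,136),r=(323,168)).items(): print(n,T(*q,.062))
L=np.array([T(*q,.043) for q in((68,55),(88,62),(62,162),(42,158))]);Rr=np.array([T(*q,.043) for q in((463,150),(484,155),(460,263),(440,258))])
print(L,Rr); l=L.mean(0);r=Rr.mean(0);d=l-r
print("ctr",(l+r)/2,"len",np.linalg.norm(d),"yaw deg",np.degrees(np.arctan2(-d[0],d[1])))
u=d/np.linalg.norm(d)
for n,q in dict(ol=(117,112),l=(204,136),r=(323,168)).items():
    v=T(*q,.062)-(l+r)/2; print(n,"along",v@u,"across",v@[u[1],-u[0]])
print("stamp knob along",(T(410,188,.064)-(l+r)/2)@u)
# decoys
print(T(295,380,.057),T(488,398,.057))
E
```

```text
new cap [ 0.40610301 -0.29464281]
[ 0.4063 -0.2965 -0.0535] -3.1 0.011549263946280992
[ 0.4053 -0.297  -0.1541] -8.8 0.04530927169421488
[ 0.4056 -0.2964 -0.1228] -7.0 0.05999806301652892
ol [0.53588247 0.01181407]
l [ 0.52277114 -0.03558909]
r [ 0.50540409 -0.10001076]
[[0.57000502 0.03953043]
 [0.56606512 0.02835405]
 [0.51010823 0.04253921]
 [0.51231687 0.05365701]] [[ 0.51711339 -0.17865653]
 [ 0.51436396 -0.19011441]
 [ 0.45494054 -0.17600321]
 [ 0.45763999 -0.16514549]]
ctr [ 0.51281914 -0.06822987] len 0.22498055159735286 yaw deg -13.785302972693692
ol along 0.08323393512876268 across 0.003325785031857005
l along 0.034071977478273854 across 0.0018875462385660416
r along -0.032632345751820356 across 0.0003714221796997884
stamp knob along -0.08045672543851311
[ 0.391187   -0.08440776] [ 0.38214315 -0.18761875]
```

```bash
cat >> h.py <<'E'
U=np.array([.2383,.9712]); X=np.array([.9712,-.2383]); C=np.array([.5128,-.0682])
def st():
    o=manip.observe(); q=o["tool_rot"]; return o,R.from_quat([q[1],q[2],q[3],q[0]]).as_matrix()
def along(p): return (np.array(p[:2])-C)@U*1000,(np.array(p[:2])-C)@X*1000
def goto(x,y,z,yaw):  # yaw = world angle (deg) of tool y
    o,M=st(); d=M.T@(np.array([x,y,z])-o["position"])*100
    cur=np.degrees(np.arctan2(M[1,1],M[0,1])); s=-(yaw-cur)
    print("slide",d.round(2),"spin",[round((s+k)%360-180,1) for k in(180,0)])
E
python3 - <<'E'
from h import *
print(manip.tips_ahead)
p=C-.0327*U+.001*X; print(p)
goto(*p,.13,np.degrees(np.arctan2(X[1],X[0])))
E
```

```text
0.011
[ 0.50597879 -0.10019654]
slide [-51.55 -60.7   11.23] spin [np.float64(90.6), np.float64(-89.4)]
```

```bash
R='{"fingers":8.5,"slide":[-51.6,-60.7,3],"spin":-89.4}'; python3 -m handwheel '[{"fingers":8.5,"slide":[-51.6,-60.7,3],"spin":-89.4},{"fingers":8.5,"slide":[-51.6,-60.7,3],"spin":-89.4},{"fingers":8.5,"slide":[-51.6,-60.7,3],"spin":-89.4},{"fingers":8.5,"slide":[-51.6,-60.7,3],"spin":-89.4},{"fingers":8.5,"slide":[-51.6,-60.7,3],"spin":-89.4},{"fingers":8.5,"slide":[-51.6,-60.7,3],"spin":-89.4},{"fingers":8.5,"slide":[-51.6,-60.7,3],"spin":-89.4},{"fingers":8.5,"slide":[-51.6,-60.7,3],"spin":-89.4},{"fingers":8.5,"slide":[-51.6,-60.7,3],"spin":-89.4},{"fingers":8.5,"slide":[-51.6,-60.7,3],"spin":-89.4}]'
python3 -c "
from h import *
p=C-.0327*U+.001*X
goto(*p,.10,np.degrees(np.arctan2(X[1],X[0])))"
```

```text
t: 1.6
position: [0.4013, 0.1103, 0.2218]
tool_rot: [0.001, -0.619, 0.786, -0.0]
wrist_force: [0.5, 0.5, 0.2]
width: 0.0853
gripper_force: 0.0
slide [ 18.02 -15.09  12.18] spin [np.float64(-179.8), np.float64(0.2)]
```

```bash
python3 -m handwheel '[{"fingers":8.5,"slide":[18,-15.1,6],"spin":0},{"fingers":8.5,"slide":[18,-15.1,6],"spin":0},{"fingers":8.5,"slide":[18,-15.1,9],"spin":0},{"fingers":8.5,"slide":[18,-15.1,12.2],"spin":0},{"fingers":8.5,"slide":[18,-15.1,12.2],"spin":0},{"fingers":8.5,"slide":[18,-15.1,12.2],"spin":0},{"fingers":8.5,"slide":[18,-15.1,12.2],"spin":0}]'
python3 - <<'E'
from h import *
p=C-.0327*U+.001*X
goto(*p,.027,np.degrees(np.arctan2(X[1],X[0])))
for n in("scene","top"):
    c=manip.capture(n); q=px(c,np.array([[*p,.05]]))[0].astype(int)
    a=c["color"][q[1]-60:q[1]+60,q[0]-80:q[0]+80,::-1]
    cv2.imwrite(f"pics/a_{n}.png",cv2.convertScaleAbs(cv2.resize(a,None,fx=5,fy=5,interpolation=cv2.INTER_CUBIC),alpha=1.6,beta=15))
E
```

```text
t: 2.48
position: [0.5046, -0.0983, 0.1006]
tool_rot: [0.0, -0.618, 0.786, -0.0]
wrist_force: [0.8, -0.1, -0.4]
width: 0.0851
gripper_force: 0.0
slide [ 0.15 -0.17  7.36] spin [np.float64(-179.9), np.float64(0.1)]
```

View pics/a_scene.png

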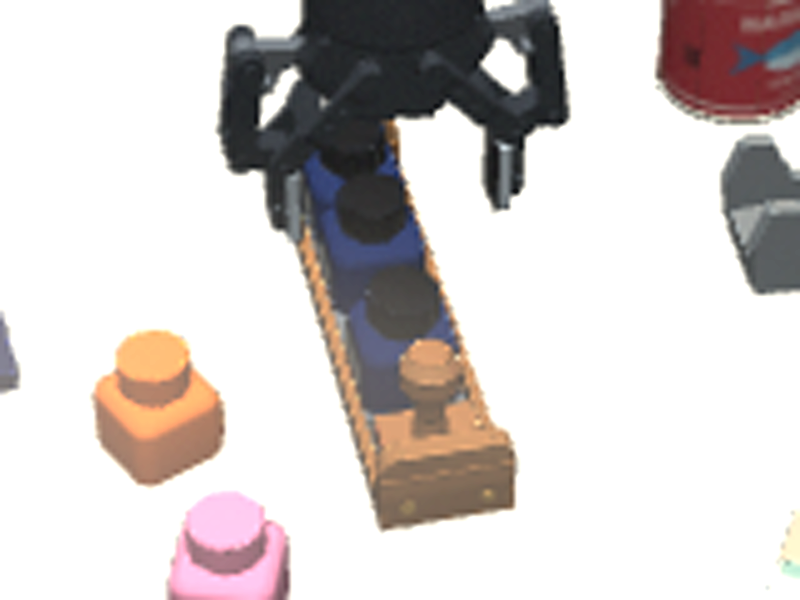

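The scene crop shows the gripper over the tray with its fingers straddling it crosswise, the stamp at the near (right) end and clear space on both sides. I'm lowering it over ink_right.

```bash
python3 -m handwheel '[{"fingers":8.5,"slide":[0.1,-0.1,4],"spin":0},{"fingers":8.5,"slide":[0.1,-0.1,6],"spin":0},{"fingers":8.5,"slide":[0.1,-0.1,7.3],"spin":0},{"fingers":8.5,"slide":[0.1,-0.1,7.3],"spin":0},{"fingers":6,"slide":[0.1,-0.1,7.3],"spin":0},{"fingers":5.2,"slide":[0.1,-0.1,7.3],"spin":0},{"fingers":5.2,"slide":[0.1,-0.1,7.3],"spin":0},{"fingers":5.2,"slide":[0.1,-0.1,7.3],"spin":0}]'
python3 -c "
from h import *
print(along(st()[0]['position']))"
```

```text
t: 3.58
position: [0.5053, -0.1006, 0.0267]
tool_rot: [0.0, -0.617, 0.787, -0.0]
wrist_force: [-0.5, -0.6, -0.6]
width: 0.0521
gripper_force: 0.0
(np.float64(-33.234732484980405), np.float64(0.46775084953881974))
```

```bash
python3 -m handwheel '[{"fingers":4.4,"slide":[0,0,0],"spin":0},{"fingers":4.4,"slide":[0,0,0],"spin":0},{"fingers":4.4,"slide":[0,0,0],"spin":0},{"fingers":4.4,"slide":[0,0,0],"spin":0}]'
```

```text
t: 4.08
position: [0.5062, -0.1009, 0.027]
tool_rot: [0.001, -0.617, 0.787, -0.001]
wrist_force: [1.9, -0.8, 4.1]
width: 0.0448
gripper_force: 54.9
```

```bash
python3 -m handwheel '[{"fingers":4.2,"slide":[-0.3,0,0],"spin":0},{"fingers":4.2,"slide":[-0.6,0,0],"spin":0},{"fingers":4.2,"slide":[-0.9,0,0],"spin":0},{"fingers":4.2,"slide":[-1.2,0,0],"spin":0},{"fingers":4.2,"slide":[-1.5,0,0],"spin":0},{"fingers":4.2,"slide":[-1.7,0,0],"spin":0}]'
python3 -c "
from h import *
o=st()[0];print(along(o['position']),o['wrist_force']@[*U,0])"
```

```text
t: 4.82
position: [0.5097, -0.0853, 0.027]
tool_rot: [-0.001, -0.617, 0.787, -0.002]
wrist_force: [0.4, -4.8, 4.6]
width: 0.045
gripper_force: 60.7
(np.float64(-17.30792204921771), np.float64(1.0989309536511465)) -4.555547331505999
```

I got the sign wrong: at this pose tool x is −U, so ink_right went about 16 mm into the gap. It touched nothing (4.6 N). I'll slide it back the other way.

```bash
python3 -m handwheel '[{"fingers":4.2,"slide":[0.4,0,0],"spin":0},{"fingers":4.2,"slide":[0.8,0,0],"spin":0},{"fingers":4.2,"slide":[1.2,0,0],"spin":0},{"fingers":4.2,"slide":[1.6,0,0],"spin":0},{"fingers":4.2,"slide":[2.0,0,0],"spin":0},{"fingers":4.2,"slide":[2.4,0,0],"spin":0},{"fingers":4.2,"slide":[2.8,0,0],"spin":0},{"fingers":4.2,"slide":[3.1,0,0],"spin":0},{"fingers":4.2,"slide":[3.3,0,0],"spin":0},{"fingers":4.2,"slide":[3.4,0,0],"spin":0}]'
python3 -c "
from h import *
o=st()[0];print(along(o['position']),o['wrist_force']@[*U,0])"
```

```text
t: 6.08
position: [0.5022, -0.1156, 0.0271]
tool_rot: [0.002, -0.618, 0.787, 0.001]
wrist_force: [3.4, 3.9, 7.0]
width: 0.0448
gripper_force: 61.4
(np.float64(-48.527658571639854), np.float64(1.035864437727098)) 4.554300882416338
```

```bash
for i in 1; do python3 -m handwheel '[{"fingers":4.2,"slide":[0.15,0,0],"spin":0},{"fingers":4.2,"slide":[0.3,0,0],"spin":0},{"fingers":4.2,"slide":[0.4,0,0],"spin":0},{"fingers":4.2,"slide":[0.4,0,0],"spin":0}]'; done
python3 -c "
from h import *
o=st()[0];print(along(o['position']),o['wrist_force']@[*U,0])"
```

```text
t: 6.58
position: [0.5013, -0.1195, 0.0271]
tool_rot: [0.002, -0.618, 0.787, 0.001]
wrist_force: [1.7, 3.7, 6.2]
width: 0.0451
gripper_force: 61.4
(np.float64(-52.57581451244333), np.float64(1.0229074024832667)) 4.045662578706918
```

```bash
python3 -m handwheel '[{"fingers":4.2,"slide":[0.1,0,0],"spin":0},{"fingers":4.2,"slide":[0.15,0,0],"spin":0},{"fingers":4.2,"slide":[0.15,0,0],"spin":0}]'
python3 -c "
from h import *
o=st()[0];print(along(o['position']),o['wrist_force']@[*U,0])"
```

```text
t: 6.95
position: [0.5009, -0.1209, 0.0271]
tool_rot: [0.002, -0.618, 0.786, 0.001]
wrist_force: [2.6, 3.6, 7.0]
width: 0.0453
gripper_force: 61.4
(np.float64(-53.98643527946316), np.float64(1.0444760242606397)) 4.058882346236933
```

```bash
python3 -m handwheel '[{"fingers":4.2,"slide":[0.1,0,0],"spin":0},{"fingers":4.2,"slide":[0.1,0,0],"spin":0}]'
```

```text
t: 7.2
position: [0.5008, -0.1212, 0.0271]
tool_rot: [0.003, -0.618, 0.786, 0.001]
wrist_force: [3.2, 5.8, 7.1]
width: 0.0446
gripper_force: 61.4
```

```bash
python3 -m handwheel '[{"fingers":4.2,"slide":[0.1,0,0],"spin":0},{"fingers":4.2,"slide":[0.1,0,0],"spin":0}]'
python3 -c "
from h import *
o=st()[0];print(along(o['position']),o['wrist_force']@[*U,0])"
```

```text
t: 7.45
position: [0.5008, -0.1212, 0.0271]
tool_rot: [0.004, -0.618, 0.786, 0.002]
wrist_force: [4.0, 8.8, 6.5]
width: 0.0449
gripper_force: 61.4
(np.float64(-54.36020195676), np.float64(0.9915588095586946)) 9.475034881438301
```

```bash
python3 -m handwheel '[{"fingers":4.2,"slide":[0.15,0,0],"spin":0},{"fingers":4.2,"slide":[0.25,0,0],"spin":0},{"fingers":4.2,"slide":[0.25,0,0],"spin":0}]'
python3 -c "
from h import *
o=st()[0];print(along(o['position']),o['wrist_force']@[*U,0])"
```

```text
t: 7.82
position: [0.5008, -0.1214, 0.0273]
tool_rot: [0.006, -0.618, 0.786, 0.004]
wrist_force: [5.4, 14.2, 9.5]
width: 0.0446
gripper_force: 61.6
(np.float64(-54.48242446810854), np.float64(1.0113933616824888)) 15.07228184054354
```

ink_right is home: it stopped at −54.4 mm while the force rose to 15 N. Now I'll relieve the load, release and lift.

```bash
python3 -m handwheel '[{"fingers":4.2,"slide":[-0.2,0,0],"spin":0},{"fingers":4.2,"slide":[-0.35,0,0],"spin":0},{"fingers":5.5,"slide":[-0.35,0,0],"spin":0},{"fingers":6,"slide":[-0.35,0,0],"spin":0},{"fingers":6,"slide":[-0.35,0,0],"spin":0},{"fingers":6,"slide":[-0.35,0,-4],"spin":0},{"fingers":6,"slide":[-0.35,0,-7],"spin":0},{"fingers":6,"slide":[-0.35,0,-7],"spin":0}]'
python3 - <<'E'
from h import *
o=st()[0];print(along(o['position']),o['wrist_force'])
p=C-.010*U+.001*X
goto(*p,.10,np.degrees(np.arctan2(X[1],X[0])))
E
```

```text
t: 8.82
position: [0.5014, -0.1243, 0.0987]
tool_rot: [0.001, -0.617, 0.787, -0.002]
wrist_force: [0.0, 0.6, 0.7]
width: 0.0602
gripper_force: 0.0
(np.float64(-57.15325680509253), np.float64(2.309610164765576)) [0.0473024  0.5903925  0.69781891]
slide [-4.72  0.13 -0.13] spin [np.float64(-180.0), np.float64(0.0)]
```

```bash
python3 -m handwheel '[{"fingers":0,"slide":[-4.7,0.1,0],"spin":0},{"fingers":0,"slide":[-4.7,0.1,0],"spin":0},{"fingers":0,"slide":[-4.7,0.1,0],"spin":0},{"fingers":0,"slide":[-4.7,0.1,0],"spin":0},{"fingers":0,"slide":[-4.7,0.1,0],"spin":0},{"fingers":0,"slide":[-4.7,0.1,2],"spin":0},{"fingers":0,"slide":[-4.7,0.1,2],"spin":0}]'
python3 - <<'E'
from h import *
o=st()[0];print(along(o['position']),o['wrist_force'])
for n in("scene","top"):
    c=manip.capture(n); q=px(c,np.array([[*C,.05]]))[0].astype(int)
    a=c["color"][q[1]-60:q[1]+60,q[0]-80:q[0]+80,::-1]
    cv2.imwrite(f"pics/b_{n}.png",cv2.convertScaleAbs(cv2.resize(a,None,fx=5,fy=5,interpolation=cv2.INTER_CUBIC),alpha=1.6,beta=15))
E
```

```text
t: 9.7
position: [0.5081, -0.0774, 0.0751]
tool_rot: [-0.001, -0.617, 0.787, 0.001]
wrist_force: [-1.1, -0.1, 0.2]
width: 0.0002
gripper_force: 0.0
(np.float64(-10.042338070778998), np.float64(-2.3613597247855154)) [-1.07352224 -0.13648061  0.16480056]
```

View pics/b_scene.png

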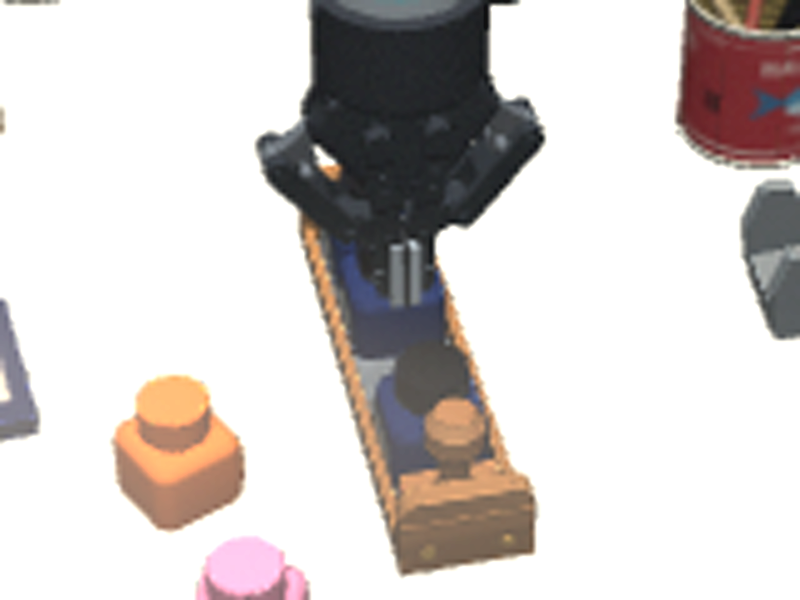

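The closed fingers hang over the gap, with floor visible behind ink_right at crop (375,375). ink_right and the stamp look tight against the right block. Lowering with care.

```bash
python3 -m handwheel '[{"fingers":0,"slide":[0,-0.2,1],"spin":0},{"fingers":0,"slide":[0,-0.2,2],"spin":0},{"fingers":0,"slide":[0,-0.2,2.6],"spin":0},{"fingers":0,"slide":[0,-0.2,3],"spin":0},{"fingers":0,"slide":[0,-0.2,3],"spin":0}]'
python3 -c "
from h import *
o=st()[0];print(along(o['position']),o['wrist_force']@[*U,0])"
```

```text
t: 10.42
position: [0.5113, -0.0778, 0.046]
tool_rot: [-0.0, -0.617, 0.787, 0.0]
wrist_force: [-0.1, 1.2, -0.5]
width: -0.0002
gripper_force: 0.0
(np.float64(-9.640621408842742), np.float64(0.8135710327005398)) 1.0908625719007725
```

```bash
python3 -m handwheel '[{"fingers":0,"slide":[0,0,1],"spin":0},{"fingers":0,"slide":[0,0,2],"spin":0},{"fingers":0,"slide":[-0.3,0,2],"spin":0},{"fingers":0,"slide":[-0.6,0,2],"spin":0},{"fingers":0,"slide":[-0.8,0,2],"spin":0},{"fingers":0,"slide":[-0.9,0,2],"spin":0},{"fingers":0,"slide":[-0.9,0,2],"spin":0}]'
python3 -c "
from h import *
o=st()[0];print(along(o['position']),o['wrist_force']@[*U,0])"
```

```text
t: 11.3
position: [0.514, -0.0691, 0.0266]
tool_rot: [0.0, -0.617, 0.787, -0.0]
wrist_force: [-0.5, -1.0, 0.3]
width: 0.0001
gripper_force: 0.0
(np.float64(-0.5653668167195708), np.float64(1.3745452775482159)) -1.108021146652603
```

```bash
python3 -m handwheel '[{"fingers":0,"slide":[-0.15,0,0],"spin":0},{"fingers":0,"slide":[-0.3,0,0],"spin":0},{"fingers":0,"slide":[-0.3,0,0],"spin":0}]'
python3 -c "
from h import *
o=st()[0];print(along(o['position']),o['wrist_force']@[*U,0])"
```

```text
t: 11.68
position: [0.5147, -0.0663, 0.0265]
tool_rot: [0.0, -0.617, 0.787, -0.0]
wrist_force: [0.0, -0.1, 0.6]
width: -0.0001
gripper_force: 0.4
(np.float64(2.30740929107702), np.float64(1.385774180640069)) -0.061751732162303716
```

```bash
python3 -m handwheel '[{"fingers":0,"slide":[-0.15,0,0],"spin":0},{"fingers":0,"slide":[-0.2,0,0],"spin":0},{"fingers":0,"slide":[-0.2,0,0],"spin":0}]'
python3 -c "
from h import *
o=st()[0];print(along(o['position']),o['wrist_force']@[*U,0])"
```

```text
t: 12.05
position: [0.5151, -0.0644, 0.0265]
tool_rot: [-0.0, -0.617, 0.787, -0.0]
wrist_force: [-0.4, -1.9, 1.0]
width: -0.0001
gripper_force: 0.9
(np.float64(4.24981816523891), np.float64(1.3080854353077693)) -1.9277327595074623
```

```bash
python3 -m handwheel '[{"fingers":0,"slide":[-0.15,0,0],"spin":0},{"fingers":0,"slide":[-0.2,0,0],"spin":0},{"fingers":0,"slide":[-0.2,0,0],"spin":0}]'
python3 -c "
from h import *
o=st()[0];print(along(o['position']),o['wrist_force']@[*U,0])"
```

```text
t: 12.42
position: [0.5152, -0.0638, 0.0265]
tool_rot: [-0.002, -0.617, 0.787, -0.001]
wrist_force: [-1.8, -6.7, 2.7]
width: -0.0001
gripper_force: 3.3
(np.float64(4.801274151349476), np.float64(1.2651786707210058)) -6.9135248868461465
```

```bash
python3 -m handwheel '[{"fingers":0,"slide":[-0.15,0,0],"spin":0},{"fingers":0,"slide":[-0.15,0,0],"spin":0}]'
python3 -c "
from h import *
o=st()[0];print(along(o['position']),o['wrist_force']@[*U,0])"
```

```text
t: 12.68
position: [0.5151, -0.0638, 0.0266]
tool_rot: [-0.003, -0.617, 0.787, -0.002]
wrist_force: [-2.4, -10.3, 2.8]
width: 0.0002
gripper_force: 5.4
(np.float64(4.8527444020380335), np.float64(1.228975975940202)) -10.564822074306143
```

```bash
python3 -m handwheel '[{"fingers":0,"slide":[-0.15,0,0],"spin":0},{"fingers":0,"slide":[-0.2,0,0],"spin":0},{"fingers":0,"slide":[-0.2,0,0],"spin":0}]'
python3 - <<'E'
from h import *
o=st()[0];print(along(o['position']),o['wrist_force']@[*U,0])
for n in("top",):
    c=manip.capture(n); q=px(c,np.array([[*C,.05]]))[0].astype(int)
    a=c["color"][q[1]-60:q[1]+60,q[0]-80:q[0]+80,::-1]
    cv2.imwrite(f"pics/d_{n}.png",cv2.convertScaleAbs(cv2.resize(a,None,fx=5,fy=5,interpolation=cv2.INTER_CUBIC),alpha=1.6,beta=15))
E
```

```text
t: 13.05
position: [0.5151, -0.0638, 0.0266]
tool_rot: [-0.005, -0.616, 0.788, -0.004]
wrist_force: [-5.0, -15.1, 3.0]
width: 0.0001
gripper_force: 8.2
(np.float64(4.848923993911939), np.float64(1.1750350329709953)) -15.876654304693197
```

```bash
python3 -m handwheel '[{"fingers":0,"slide":[0.6,0,0],"spin":0},{"fingers":0,"slide":[1.4,0,0],"spin":0},{"fingers":0,"slide":[2.2,0,0],"spin":0},{"fingers":0,"slide":[2.7,0,0],"spin":0},{"fingers":0,"slide":[2.9,0,0],"spin":0},{"fingers":0,"slide":[3.0,0,0],"spin":0},{"fingers":0,"slide":[3.0,0,0],"spin":0}]'
python3 -c "
from h import *
o=st()[0];print(along(o['position']),o['wrist_force']@[*U,0])"
```

```text
t: 13.98
position: [0.5092, -0.088, 0.0264]
tool_rot: [0.0, -0.617, 0.787, 0.0]
wrist_force: [0.4, -0.4, -0.2]
width: -0.0001
gripper_force: 0.0
(np.float64(-20.072201169838614), np.float64(1.1992640409593447)) -0.3095060613778143
```

```bash
python3 -m handwheel '[{"fingers":0,"slide":[0.1,0,0],"spin":0},{"fingers":0,"slide":[0.2,0,0],"spin":0},{"fingers":0,"slide":[0.2,0,0],"spin":0}]'
python3 -c "
from h import *
o=st()[0];print(along(o['position']),o['wrist_force']@[*U,0])"
```

```text
t: 14.35
position: [0.5089, -0.0892, 0.0265]
tool_rot: [0.001, -0.617, 0.787, 0.001]
wrist_force: [1.4, 3.8, 0.7]
width: 0.0002
gripper_force: 2.1
(np.float64(-21.2861387164258), np.float64(1.2436269310446726)) 4.081221444973263
```

```bash
python3 -m handwheel '[{"fingers":0,"slide":[0.15,0,0],"spin":0},{"fingers":0,"slide":[0.3,0,0],"spin":0},{"fingers":0,"slide":[0.3,0,0],"spin":0}]'
python3 -c "
from h import *
o=st()[0];print(along(o['position']),o['wrist_force']@[*U,0])"
```

```text
t: 14.72
position: [0.5089, -0.0893, 0.0268]
tool_rot: [0.004, -0.618, 0.786, 0.003]
wrist_force: [1.4, 12.4, 3.1]
width: -0.0001
gripper_force: 6.3
(np.float64(-21.43543903138229), np.float64(1.25139041923879)) 12.362390198479488
```

```bash
python3 -m handwheel '[{"fingers":0,"slide":[-0.6,0,0],"spin":0},{"fingers":0,"slide":[-1.4,0,0],"spin":0},{"fingers":0,"slide":[-1.6,0,-1],"spin":0},{"fingers":0,"slide":[-1.6,0,-7],"spin":0},{"fingers":0,"slide":[-1.6,0,-9],"spin":0},{"fingers":0,"slide":[-1.6,0,-9],"spin":0}]'
python3 - <<'E'
from h import *
o=st()[0]; print(o["joint_positions"][5])
s,c=manip.capture("scene"),manip.capture("top")
for cs in([c],[s],[c,s]): x,f=fitnew(cs,[.406,-.296]); print(x.round(4),np.degrees(x[2]).round(1),f)
goto(.406,-.296,.116,84)
E
```

```text
t: 15.48
position: [0.5138, -0.0782, 0.1191]
tool_rot: [0.001, -0.617, 0.787, -0.002]
wrist_force: [1.0, 0.3, 0.2]
width: -0.0001
gripper_force: 0.0
-1.605495496516407
[ 0.4065 -0.2963 -0.0368] -2.1 0.011323282541322314
[ 0.405  -0.2971 -0.1723] -9.9 0.046463391012396695
[ 0.4056 -0.2965 -0.1215] -7.0 0.06166871126033058
slide [2.374e+01 5.020e+00 1.000e-02] spin [np.float64(82.2), np.float64(-97.8)]
```

```bash
python3 -m handwheel '[{"fingers":7.5,"slide":[23.7,5,0],"spin":79},{"fingers":7.5,"slide":[23.7,5,0],"spin":79},{"fingers":7.5,"slide":[23.7,5,0],"spin":79},{"fingers":7.5,"slide":[23.7,5,0],"spin":79},{"fingers":7.5,"slide":[23.7,5,0],"spin":79},{"fingers":7.5,"slide":[23.7,5,0],"spin":79},{"fingers":7.5,"slide":[23.7,5,0],"spin":79},{"fingers":7.5,"slide":[23.7,5,0],"spin":79},{"fingers":7.5,"slide":[23.7,5,0],"spin":79},{"fingers":7.5,"slide":[23.7,5,0],"spin":79}]'
python3 - <<'E'
from h import *
goto(.4058,-.2965,.024,87)
E
```

```text
t: 16.82
position: [0.4062, -0.2951, 0.1154]
tool_rot: [-0.001, 0.024, 1.0, 0.001]
wrist_force: [-0.1, -0.1, 0.3]
width: 0.0749
gripper_force: 0.0
slide [ 0.01 -0.15  9.14] spin [np.float64(0.3), np.float64(-179.7)]
```

```bash
python3 -m handwheel '[{"fingers":7.5,"slide":[0,-0.1,5],"spin":0},{"fingers":7.5,"slide":[0,-0.1,7],"spin":0},{"fingers":7.5,"slide":[0,-0.1,9.1],"spin":0},{"fingers":7.5,"slide":[0,-0.1,9.1],"spin":0},{"fingers":6,"slide":[0,-0.1,9.1],"spin":0},{"fingers":5,"slide":[0,-0.1,9.1],"spin":0},{"fingers":4.4,"slide":[0,-0.1,9.1],"spin":0},{"fingers":4.4,"slide":[0,-0.1,9.1],"spin":0},{"fingers":4.4,"slide":[0,-0.1,9.1],"spin":0}]'
```

```text
t: 17.95
position: [0.4077, -0.2976, 0.0267]
tool_rot: [0.001, 0.024, 1.0, -0.001]
wrist_force: [-0.3, -0.9, 7.0]
width: 0.0449
gripper_force: 50.4
```

```bash
python3 -m handwheel '[{"fingers":8.5,"slide":[0,0,0],"spin":0},{"fingers":8.5,"slide":[0,0,0],"spin":0},{"fingers":8.5,"slide":[0,0,0],"spin":0},{"fingers":8.5,"slide":[0,0,0],"spin":0}]'
python3 - <<'E'
from h import *
o,M=st(); print(o["position"],M[:,1])
E
```

```text
t: 18.45
position: [0.4066, -0.2965, 0.0252]
tool_rot: [-0.0, 0.024, 1.0, 0.0]
wrist_force: [0.6, 0.2, -0.2]
width: 0.0852
gripper_force: 0.0
[ 0.40661041 -0.29651183  0.0252176 ] [4.82436346e-02 9.98835555e-01 2.91637091e-04]
```

```bash
python3 -m handwheel '[{"fingers":8.5,"slide":[0,0,0],"spin":-90},{"fingers":8.5,"slide":[0,0,0],"spin":-90},{"fingers":8.5,"slide":[0,0,0],"spin":-90},{"fingers":8.5,"slide":[0,0,0],"spin":-90},{"fingers":8.5,"slide":[0,0,0],"spin":-90},{"fingers":8.5,"slide":[0,0,0],"spin":-90},{"fingers":8.5,"slide":[0,0,0],"spin":-90},{"fingers":8.5,"slide":[0,0,0],"spin":-90},{"fingers":8.5,"slide":[0,0,0],"spin":-90},{"fingers":8.5,"slide":[0,0,0],"spin":-90}]'
```

```text
t: 19.7
position: [0.4067, -0.2966, 0.0253]
tool_rot: [-0.0, -0.689, 0.724, 0.0]
wrist_force: [0.7, -0.8, 0.1]
width: 0.0852
gripper_force: 0.0
```

```bash
python3 -m handwheel '[{"fingers":8.5,"slide":[0.1,0,0],"spin":0},{"fingers":6,"slide":[0.1,0,0],"spin":0},{"fingers":5,"slide":[0.1,0,0],"spin":0},{"fingers":4.4,"slide":[0.1,0,0],"spin":0},{"fingers":4.2,"slide":[0.1,0,0],"spin":0},{"fingers":4.2,"slide":[0.1,0,0],"spin":0},{"fingers":4.2,"slide":[0.1,0,0],"spin":0},{"fingers":4.2,"slide":[0.1,0,0],"spin":0}]'
```

```text
t: 20.7
position: [0.407, -0.2979, 0.0257]
tool_rot: [0.0, -0.69, 0.724, -0.0]
wrist_force: [0.7, -0.6, 5.1]
width: 0.0449
gripper_force: 61.6
```

```bash
python3 -m handwheel '[{"fingers":4.2,"slide":[0,0,-2],"spin":0},{"fingers":4.2,"slide":[0,0,-5],"spin":0},{"fingers":4.2,"slide":[0,0,-9],"spin":0},{"fingers":4.2,"slide":[0,0,-10],"spin":0},{"fingers":4.2,"slide":[0,0,-10],"spin":0},{"fingers":4.2,"slide":[0,0,-10],"spin":0}]'
python3 - <<'E'
from h import *
p=C-.0083*U+.001*X; goto(*p,.126,166.2)
E
```

```text
t: 21.45
position: [0.4056, -0.2966, 0.1236]
tool_rot: [-0.0, -0.69, 0.724, 0.002]
wrist_force: [-0.3, 0.9, -1.2]
width: 0.0447
gripper_force: 61.7
slide [-22.5   -9.55  -0.22] spin [np.float64(11.0), np.float64(-169.0)]
```

```bash
python3 -m handwheel '[{"fingers":4.2,"slide":[-6,-2.5,0],"spin":3},{"fingers":4.2,"slide":[-11,-4.5,0],"spin":6},{"fingers":4.2,"slide":[-16,-6.5,0],"spin":9},{"fingers":4.2,"slide":[-20,-8.5,0],"spin":11},{"fingers":4.2,"slide":[-22,-9.3,0],"spin":11},{"fingers":4.2,"slide":[-22.5,-9.5,0],"spin":11},{"fingers":4.2,"slide":[-22.5,-9.5,0],"spin":11},{"fingers":4.2,"slide":[-22.5,-9.5,0],"spin":11},{"fingers":4.2,"slide":[-22.5,-9.5,0],"spin":11}]'
python3 - <<'E'
from h import *
o=st()[0];print(along(o['position']),o['wrist_force'])
p=C-.0083*U+.001*X; goto(*p,.065,166.2)
for n in("scene","top"):
    c=manip.capture(n); q=px(c,np.array([[*C,.05]]))[0].astype(int)
    a=c["color"][q[1]-60:q[1]+60,q[0]-80:q[0]+80,::-1]
    cv2.imwrite(f"pics/e_{n}.png",cv2.convertScaleAbs(cv2.resize(a,None,fx=5,fy=5,interpolation=cv2.INTER_CUBIC),alpha=1.6,beta=15))
E
```

```text
t: 22.58
position: [0.5121, -0.0783, 0.1253]
tool_rot: [-0.0, -0.617, 0.787, 0.0]
wrist_force: [-0.4, -0.1, -1.0]
width: 0.0449
gripper_force: 61.7
(np.float64(-10.017790943165675), np.float64(1.7401139906575527)) [-0.42587489 -0.10540751 -1.0079198 ]
slide [-0.17  0.07  6.03] spin [np.float64(-0.1), np.float64(179.9)]
```

View pics/e_scene.png

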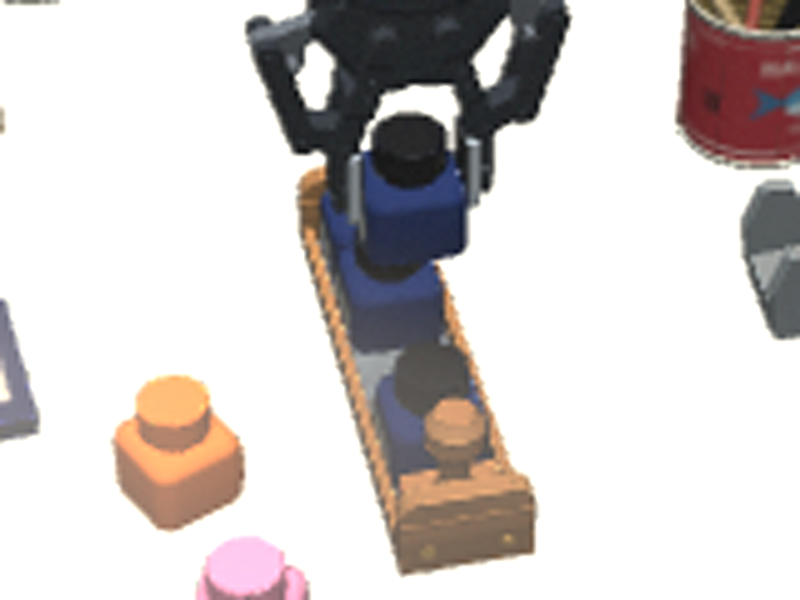

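The bottle is held upright over the gap, and the neighbours are in place. I'll go down to just above their bodies and settle the position there.

```bash
python3 -m handwheel '[{"fingers":4.2,"slide":[-0.1,0,2],"spin":0},{"fingers":4.2,"slide":[-0.1,0,4],"spin":0},{"fingers":4.2,"slide":[-0.1,0,5],"spin":0},{"fingers":4.2,"slide":[-0.1,0,5],"spin":0},{"fingers":4.2,"slide":[-0.1,0,5],"spin":0},{"fingers":4.2,"slide":[-0.1,0,5],"spin":0}]'
python3 - <<'E'
from h import *
o,M=st();print(along(o['position']),o['wrist_force'])
p=C-.0083*U+.001*X; goto(*p,.031,166.2)
E
```

```text
t: 23.42
position: [0.5135, -0.0768, 0.0763]
tool_rot: [0.001, -0.617, 0.787, -0.001]
wrist_force: [0.1, 0.1, -0.1]
width: 0.045
gripper_force: 61.7
(np.float64(-8.148908783968848), np.float64(2.722893875093934)) [ 0.08895045  0.07625146 -0.13622078]
slide [0.01 0.18 4.53] spin [np.float64(0.0), np.float64(-180.0)]
```

```bash
python3 -m handwheel '[{"fingers":4.2,"slide":[0,0.15,0.4],"spin":0},{"fingers":4.2,"slide":[0,0.15,0.6],"spin":0},{"fingers":4.2,"slide":[0,0.15,0.6],"spin":0},{"fingers":4.2,"slide":[0,0.15,0.6],"spin":0}]'
python3 - <<'E'
from h import *
o,M=st();print(along(o['position']),o['wrist_force'])
p=C-.0083*U+.001*X; goto(*p,.031,166.2)
E
```

```text
t: 23.92
position: [0.5113, -0.0762, 0.0694]
tool_rot: [0.0, -0.617, 0.787, 0.0]
wrist_force: [0.3, -0.2, -2.0]
width: 0.0449
gripper_force: 61.7
(np.float64(-8.103379475880676), np.float64(0.40212494705578966)) [ 0.26718547 -0.17724284 -2.00800421]
slide [ 0.02 -0.06  3.84] spin [np.float64(0.0), np.float64(-180.0)]
```

```bash
python3 -m handwheel '[{"fingers":4.2,"slide":[0.02,-0.06,0.3],"spin":0},{"fingers":4.2,"slide":[0.02,-0.06,0.6],"spin":0},{"fingers":4.2,"slide":[0.02,-0.06,0.8],"spin":0},{"fingers":4.2,"slide":[0.02,-0.06,0.8],"spin":0}]'
python3 - <<'E'
from h import *
o,M=st();print(along(o['position']),o['wrist_force'])
p=C-.0083*U+.001*X; goto(*p,.031,166.2)
E
```

```text
t: 24.42
position: [0.5115, -0.0764, 0.0611]
tool_rot: [-0.0, -0.617, 0.787, 0.0]
wrist_force: [0.8, 0.3, -1.9]
width: 0.0448
gripper_force: 61.7
(np.float64(-8.305025524905947), np.float64(0.744563263621618)) [ 0.81374992  0.31071119 -1.94628065]
slide [-0.   -0.03  3.01] spin [np.float64(0.0), np.float64(-180.0)]
```

```bash
python3 -m handwheel '[{"fingers":4.2,"slide":[0,-0.03,0.4],"spin":0},{"fingers":4.2,"slide":[0,-0.03,0.8],"spin":0},{"fingers":4.2,"slide":[0,-0.03,1.2],"spin":0},{"fingers":4.2,"slide":[0,-0.03,1.4],"spin":0},{"fingers":4.2,"slide":[0,-0.03,1.4],"spin":0}]'
python3 - <<'E'
from h import *
o,M=st();print(along(o['position']),o['wrist_force'])
E
```

```text
t: 25.05
position: [0.5119, -0.0766, 0.0472]
tool_rot: [-0.0, -0.617, 0.787, 0.0]
wrist_force: [-0.1, 0.1, 0.7]
width: 0.0448
gripper_force: 61.7
(np.float64(-8.328754813241124), np.float64(1.0965691959504287)) [-0.14629697  0.06870725  0.68356005]
```

```bash
python3 -m handwheel '[{"fingers":4.2,"slide":[0,0,0.3],"spin":0},{"fingers":4.2,"slide":[0,0,0.6],"spin":0},{"fingers":4.2,"slide":[0,0,0.8],"spin":0},{"fingers":4.2,"slide":[0,0,0.8],"spin":0}]'
python3 - <<'E'
from h import *
o,M=st();print(along(o['position']),o['wrist_force'])
E
```

```text
t: 25.55
position: [0.512, -0.0766, 0.0392]
tool_rot: [-0.0, -0.617, 0.787, 0.0]
wrist_force: [0.3, 0.1, -0.9]
width: 0.0447
gripper_force: 61.7
(np.float64(-8.319793519001626), np.float64(1.2030078548660075)) [ 0.31856918  0.10951704 -0.86333901]
```

```bash
python3 -m handwheel '[{"fingers":4.2,"slide":[0,0,0.3],"spin":0},{"fingers":4.2,"slide":[0,0,0.5],"spin":0},{"fingers":4.2,"slide":[0,0,0.7],"spin":0},{"fingers":4.2,"slide":[0,0,0.75],"spin":0},{"fingers":4.2,"slide":[0,0,0.75],"spin":0}]'
python3 - <<'E'
from h import *
o,M=st();print(along(o['position']),o['wrist_force'])
E
```

```text
t: 26.18
position: [0.512, -0.0766, 0.0318]
tool_rot: [-0.0, -0.617, 0.787, 0.0]
wrist_force: [0.7, 0.1, -1.5]
width: 0.045
gripper_force: 61.7
(np.float64(-8.32131715866623), np.float64(1.2294556541186275)) [ 0.70475218  0.05073647 -1.47260232]
```

```bash
python3 -m handwheel '[{"fingers":4.2,"slide":[0,0,0.1],"spin":0},{"fingers":4.2,"slide":[0,0,0.1],"spin":0},{"fingers":4.2,"slide":[0,0,0.15],"spin":0},{"fingers":4.2,"slide":[0,0,0.15],"spin":0}]'
```

```text
t: 26.68
position: [0.5121, -0.0766, 0.0307]
tool_rot: [-0.0, -0.617, 0.787, -0.0]
wrist_force: [-1.4, 0.5, 3.4]
width: 0.0449
gripper_force: 62.2
```

The bottle reached the floor at 0.0307, exactly as expected, with 3.4 N. Releasing and lifting straight up.

```bash
python3 -m handwheel '[{"fingers":4.8,"slide":[0,0,0],"spin":0},{"fingers":5.5,"slide":[0,0,0],"spin":0},{"fingers":6.2,"slide":[0,0,0],"spin":0},{"fingers":6.5,"slide":[0,0,0],"spin":0},{"fingers":6.5,"slide":[0,0,0],"spin":0},{"fingers":6.5,"slide":[0,0,-3],"spin":0},{"fingers":6.5,"slide":[0,0,-8],"spin":0},{"fingers":6.5,"slide":[0,0,-14],"spin":0},{"fingers":6.5,"slide":[0,0,-18],"spin":0},{"fingers":6.5,"slide":[0,0,-18],"spin":0}]'
python3 -m handwheel '[{"fingers":6.5,"slide":[0,-6,-6],"spin":0},{"fingers":6.5,"slide":[-6,12,-4],"spin":0},{"fingers":6.5,"slide":[-12,14,-4],"spin":0},{"fingers":6.5,"slide":[-18,14,-4],"spin":0},{"fingers":6.5,"slide":[-24,14,-4],"spin":0},{"fingers":6.5,"slide":[-30,14,-4],"spin":0},{"fingers":6.5,"slide":[-30,14,-4],"spin":0},{"fingers":6.5,"slide":[-30,14,-4],"spin":0}]'
python3 - <<'E'
from h import *
im=[]
for n in("scene","top"):
    c=manip.capture(n); q=px(c,np.array([[*C,.05]]))[0].astype(int)
    a=c["color"][q[1]-50:q[1]+50,q[0]-67:q[0]+67,::-1]
    im.append(cv2.convertScaleAbs(cv2.resize(a,None,fx=2.98,fy=5.9 if 0 else 2.98,interpolation=cv2.INTER_CUBIC),alpha=1.6,beta=15))
cv2.imwrite("pics/f.png",np.hstack(im))
E
```

```text
t: 27.92
position: [0.5151, -0.0774, 0.2148]
tool_rot: [0.003, -0.617, 0.787, -0.004]
wrist_force: [0.7, -0.2, -0.3]
width: 0.0648
gripper_force: 0.0
t: 28.92
position: [0.4464, 0.2512, 0.2486]
tool_rot: [-0.001, -0.619, 0.785, 0.001]
wrist_force: [0.5, -0.5, -0.5]
width: 0.0649
gripper_force: 0.0
```

View pics/f.png

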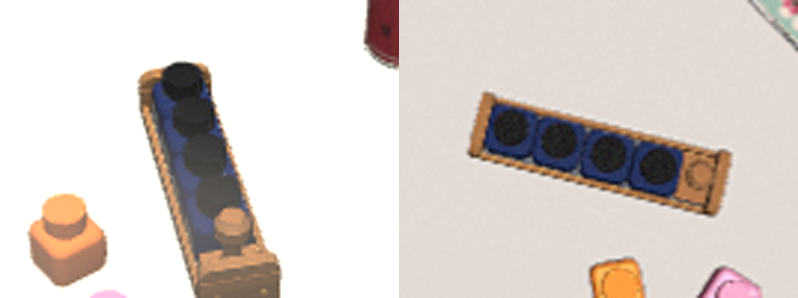

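The final picture shows four bottles in a straight row (caps at 511, 560, 610 and 658 in the top view), evenly spaced and level, with the stamp home at the right end. The arm is clear.

```bash
python3 -c "
from cell import manip
print(manip.job_done())"
```

```text
the job is handed in; nothing more can be done
None
```

The ink bottle stands flat on the tray floor between its two neighbours, both slid home first, and the job was handed in at about 29 s; ink_right briefly went about 16 mm the wrong way (a sign error of mine), touched nothing, and was corrected before the insertion.

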